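# Square a carton into the corner of the labelling fence

### The job

Get the blue carton with white stripes ready for its label: push it along the counter until its long side lies flat against the silver rail and its end is flush against the orange stop block, in the inside corner that they form. Only slide it, never lift it off the counter or tip it, and leave the jar, the ribbon spool and the tape dispenser where they stand.

Things in the scene. Friction and masses are not known exactly. Their poses are not given: they have to be found in the camera images.
- fence: Silver aluminium rail fixed to the counter, a straight bar 460 mm long (its y axis), 20 mm thick (its x axis), 30 mm high. Origin at the centre of its underside; its x axis points away from the robot, so the face to use is the one at x = -10 mm, towards the robot. The rail is turned by up to about 12 degrees on the counter.
- stop: Orange block fixed to the counter, 80 mm (x) by 40 mm (y), 30 mm high, square to the rail, its far end touching the rail's near face. It stands near the left or the right end of the rail, 210 mm along it from the rail's middle. Origin: centre of its underside, axes parallel to the rail's. The side to use faces the rail's middle, 20 mm from its origin.
- carton: Loose closed carton, blue, white stripes, yellow sticker on top, 70 mm (x) by 120 mm (y, long side) by 60 mm high, about 0.25 kg (varies). Origin: centre of its underside. Starts in front of the rail's middle, up to 29 degrees askew. In place its origin is 45 mm from the rail's origin across the rail (robot side) and 80 mm from the stop's origin along the rail.
- spool: Bystander: loose red ribbon spool with black flanges, standing on its flange, 64 mm diameter, 50 mm high, before the rail near the end opposite to the stop (mirror place of the stop). Origin at the centre of its underside.
- jar: Bystander: loose green stock jar with a yellow lid and white label, 66 mm diameter, 96 mm high, nearer the robot than the rail, left or right of the work. Origin at the centre of its underside.
- dispenser: Bystander: loose black tape dispenser with a roll of tape, 130 mm (x) by 56 mm (y), 79 mm high, on the other side of the work from the jar. Origin at the centre of its underside.
Mind the look-alikes: they are no part of the job. What is shaped like the carton but pink or turquoise is not meant.

How it is judged:
By the outcome, as a careful person would: the job done as asked, in the order asked, and still so for the second after the job is handed in, with the robot touching nothing.
It also fails if it takes over 45 s, if anything falls off the work surface, if the arm or the gripper's body presses on something with over 40 N, if the wrist force passes 120 N, or if a joint passes its speed limit or range.

### The arm

A 6-joint arm with a two-finger parallel gripper is mounted at the origin on the work surface. World frame = base frame: x ahead of the robot, y to its left, z up, the work surface at z = 0. Lengths are in mm, angles in degrees, forces in N, time in s.
With the tool pointing down it reaches from about 300 to 775 mm from the base axis. Payload 14.6 kg.
Tool frame: the origin (TCP) lies on the front face of the gripper's body, between the roots of the fingers; the fingertips stand 97 mm ahead of it and the grasp point (between the pads) lies 78 mm ahead of it (ctrl.grip_point_offset is the z of the grasp point in the tool frame, in mm); z points along the fingers, y is the line along which they close (so a half turn about z gives the same grasp; the last joint's range is limited). The gripper opens to 94 mm and grips with 3 to 60 N. Pads are 16 mm wide; open, the fingers measure 119 mm over their backs; the gripper's body (75 mm by 177 mm) begins 78 mm behind the grasp point.
Start: joints at [60.642, 17.183, 87.147, -0, 75.671, -3.816], TCP at [237.145, 496.238, 302.646] pointing down, gripper open.
Joint ranges: [-173.82, 173.82], [-45.26, 126.66], [13.44, 144.39], [-59.66, 239.66], [0, 175.72], [-146.38, 146.38]. Speed limits (degrees/s): [127.2, 127.2, 147.25, 180, 180, 180].

### API

Orientations are given as a 3x3 rotation matrix whose columns are the frame's x, y, z axes.
In Python, from workcell import ctrl, grab_frame, finish_job, silhouettes, mark_of gives the robot as it stands. The module is installed in compiled form; this text tells all that it offers.
- The arm moves only by the shell command python3 -m jog 'ROWS'. ROWS is JSON, a list of rows, each a list of 7 numbers: the shift along the world's x, y, z in mm, then the turn, a rotation vector about the world's x, y, z in degrees, then the opening, from -1 (shut) to 1 (fully open). In form: [[tx, ty, tz, ax, ay, az, grip], ...]. A call has exactly 5 rows; each row shifts and turns the commanded pose from where the row before left it; what a row does not reach is not made up. A row lasts 1/8 s, in which the tool goes at most 62.5 mm and 10.7 degrees, less where a joint would pass 70% of its speed; a pose out of reach is approached as far as the arm can. A call is refused whole if a number of a shift passes 62.5 or a number of a turn 10.7, either way. A call with a gripper value outside its range is refused whole. The fingers move at their own pace and stop on an object; the grip force is fixed at half the most. Time passes only in rows, so rows that do not move let the fingers close, or fill a call up. It gives the time, the measured TCP pose, the force, the opening and the grip force at its end, in the units of the state.
- ctrl.observe(): the state, without advancing time (a new reading comes with each control period).
- grab_frame(name): name is "side" or "top" or "wrist"; returns a dict with "color" (420x560x3 uint8, red, green, blue), "intrinsics" (3x3 intrinsics, pixels), "view" (4x4, takes a point from world to camera coordinates). Camera axes: x right, y down, z forward; pixel columns grow to the right and rows downward; lengths in mm; the calibration is good to about 2 mm. A picture is of the moment at which its call begins. There is no depth.
- finish_job(): hands the job in; it is judged then, once.
Trained networks look in a picture, given as the dict that the camera call returned (one of the last four; its "shot" number tells which), for a name from the list of things; names that differ only in an ending like _2 or _b are one class to them, and where a whole thing is asked for, a point or a joint stands for the part that bears it (a point fixed in the world has none). Each returns a list of dicts, best first, with "p" (0 to 1); they miss things now and then, are a little off and sometimes report something else, mostly with a low value. They report only what shows in the picture. A call takes as long as a camera call. They do not tell look-alikes from the thing itself.
- silhouettes(label, picture): "mask" (420x560 bool, what is visible of it) and "at" ([column, row] in pixels, amid what is visible of it).
- mark_of(label, picture): "at" ([column, row] in pixels: a listed point, or the origin of a listed thing).
The state is a dict: "time_s": time; "joint_pos": joint angles; "qd": joint speeds; "effort": joint torques, N m; "tcp_pos": TCP position; "tool_rot": TCP orientation; "contact_force": force on the tool from outside, world axes, zero at the start; "wrist_torque": the same for the moment, N m; "gripper_width": opening from 0.0 (shut) to 1.0 (fully open); "finger_force": force on a finger pad.
Only numpy, scipy, OpenCV 4.12 (cv2) and the standard library are available. Lean on these libraries where they do the work, as an engineer would, in place of code of your own. Each camera call takes 0.05 s, during which the arm holds its last target. There are 200 camera calls.

## Working session

There is one attempt and no reset: what is moved stays moved. The work goes in short steps, Python scripts to look and compute and a shell command to move; the robot and the scene stay as the last step left them, time stands still between calls to the robot, and variables do not carry over. Pictures are saved under pics/ and viewed, at most 10 in all, crops included, and the job is handed in when it is done.

```bash
mkdir -p pics
cat > h.py <<'E'
import numpy as np, cv2
from workcell import ctrl, grab_frame, finish_job, silhouettes, mark_of
def ray(pic,px,z=0.):
    K=np.array(pic["intrinsics"]);V=np.array(pic["view"]);R,t=V[:3,:3],V[:3,3]
    d=R.T@np.linalg.inv(K)@np.array([px[0],px[1],1.]);c=-R.T@t
    return c+d*(z-c[2])/d[2]
def proj(pic,P):
    K=np.array(pic["intrinsics"]);V=np.array(pic["view"])
    q=K@(V[:3,:3]@np.array(P,float)+V[:3,3]);return q[:2]/q[2]
def save(n,im): cv2.imwrite("pics/"+n,im[...,::-1])
E
python3 - <<'E'
from h import *
np.set_printoptions(precision=1,suppress=True)
t=grab_frame("top");s=grab_frame("side")
save("a.png",np.vstack([t["color"],s["color"]])[::1]) 
im=np.hstack([t["color"],s["color"]]);save("a.png",cv2.resize(im,(800,300),interpolation=cv2.INTER_AREA));save("top.png",t["color"])
for n in ["fence","stop","carton","spool","jar","dispenser"]:
    for nm,p in (("top",t),("side",s)):
        for r in mark_of(n,p)[:4]: print(n,nm,round(r["p"],2),np.array(r["at"]),ray(p,r["at"])[:2])
V=np.array(t["view"]);print(-V[:3,:3].T@V[:3,3],V[:3,:3])
E
```

```text
fence top 0.6 [248.4 151.5] [680.3  71.2]
fence side 0.75 [328.3 176.5] [684.2  77.5]
stop top 0.85 [337.4 162.6] [ 653.4 -147.6]
stop side 0.87 [375.9 240.4] [ 648.8 -141.6]
carton top 0.96 [239.6 208.3] [540.3  91.7]
carton top 0.91 [289.7 253.2] [431.4 -30.7]
carton top 0.79 [208.3 280.1] [366.1 166. ]
carton top 0.74 [337.8 164.4] [ 649.  -148.6]
carton side 0.96 [181.  194.5] [369.2 171.3]
carton side 0.74 [250.2 242.6] [431.8 -31.2]
carton side 0.68 [264.9 190. ] [534.4 100.9]
spool top 0.56 [165.7 178.7] [612.4 273.1]
spool side 0.73 [256.7 139.3] [613.8 292.4]
jar top 0.71 [137.4 237.1] [469.5 339.3]
jar side 0.88 [196.6 143.5] [475.  343.6]
dispenser top 0.74 [365.6 220.4] [ 511.5 -215.8]
dispenser side 0.83 [336.1 286.3] [ 514.1 -201.8]
[ 460.3   -3.3 1231.7] [[ 0.  -1.   0. ]
 [-1.  -0.  -0.1]
 [ 0.1 -0.  -1. ]]
```

View pics/top.png

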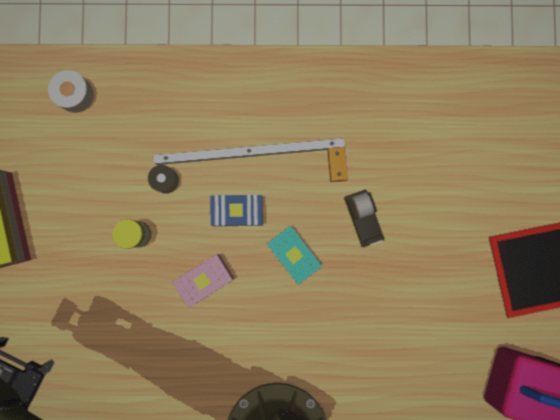

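View pics/a.png

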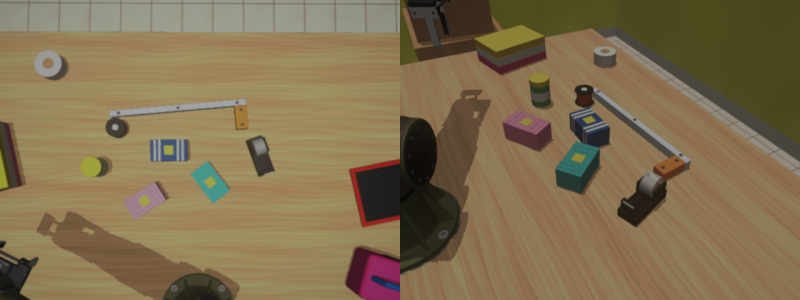

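Candidates in the top view are blue with white stripes at (237,210), turquoise at (294,254) and pink at (203,281). I choose the blue one. Next I measure it and check it in a crop.

Run:
```python
from h import *
np.set_printoptions(precision=1,suppress=True)
t=grab_frame("top");s=grab_frame("side")
def best(n,p,near=None):
    r=silhouettes(n,p)
    if near is not None: r=[min(r,key=lambda q:np.hypot(*(np.array(q["at"])-near)))]
    return r[0]["mask"]
# top silhouettes -> minAreaRect at heights
im=t["color"].copy()
for n,near,h in (("fence",None,30),("stop",None,30),("carton",(238,209),60),("spool",None,50),("dispenser",None,40),("carton",(294,254),60),("carton",(203,281),60),("jar",None,96)):
    m=best(n,t,near); ys,xs=np.nonzero(m)
    P=np.array([ray(t,(x,y),h)[:2] for x,y in zip(xs,ys)],np.float32)
    c,sz,a=cv2.minAreaRect(P); box=cv2.boxPoints((c,sz,a))
    print(n,"c",np.array(c),"size",np.array(sz),"ang",round(a,1),"box",box.round().tolist())
    if n in("fence","stop","carton"):
        w=P-P.mean(0);u=np.linalg.svd(w,full_matrices=False)[2][0];print("   mean",P.mean(0),"axis ang from y",np.degrees(np.arctan2(-u[0]*np.sign(u[1]),abs(u[1]))))
    cs=cv2.findContours(m.astype(np.uint8),0,1)[0];cv2.drawContours(im,cs,-1,(255,0,0),1)
save("b.png",cv2.resize(im[120:320,100:400],(800,533),interpolation=cv2.INTER_NEAREST))
```

```text
fence c [674.8  68.4] size [ 24.6 456. ] ang 5.3 box [[642.0, 294.0], [683.0, -160.0], [708.0, -157.0], [666.0, 297.0]]
   mean [674.7  72.6] axis ang from y 5.342797
stop c [ 645.1 -144.4] size [82.6 42.5] ang 5.3 box [[602.0, -127.0], [606.0, -169.0], [688.0, -162.0], [684.0, -119.0]]
   mean [ 645.  -144.5] axis ang from y -85.31865
carton c [532.7  94.1] size [ 74.2 118.5] ang 0.6 box [[495.0, 153.0], [496.0, 34.0], [570.0, 35.0], [569.0, 154.0]]
   mean [532.1  94.3] axis ang from y 0.9688963
spool c [606.7 267.1] size [70.4 62.8] ang 45.7 box [[560.0, 264.0], [605.0, 220.0], [654.0, 270.0], [609.0, 314.0]]
dispenser c [ 516.7 -208. ] size [129.9  66.1] ang 18.1 box [[445.0, -197.0], [465.0, -260.0], [589.0, -219.0], [568.0, -156.0]]
carton c [428.5 -40. ] size [121.   71.9] ang 37.7 box [[359.0, -48.0], [403.0, -105.0], [498.0, -31.0], [454.0, 25.0]]
   mean [428.7 -40.2] axis ang from y -53.233414
carton c [370.9 168.6] size [ 70.8 125.7] ang 32.7 box [[307.0, 202.0], [375.0, 97.0], [435.0, 135.0], [367.0, 241.0]]
   mean [371.1 168.7] axis ang from y 31.570366
jar c [477.1 324.9] size [65.1 85. ] ang 1.1 box [[444.0, 367.0], [445.0, 282.0], [510.0, 283.0], [509.0, 368.0]]
```

View pics/b.png

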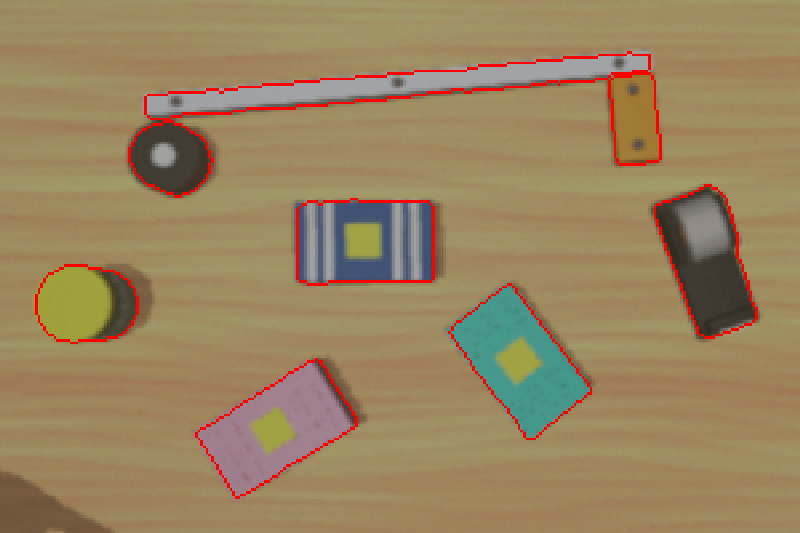

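The crop confirms the choice: a blue carton with white stripes and a yellow sticker at about (364,241) in the crop. The rail and stop positions agree with each other (yaw 5.3°, target near (642,-65)). Next I check the tool's yaw.

Run:
```python
from h import *
o=ctrl.observe();R=np.array(o["tool_rot"]);print(R.round(3),o["time_s"],o["tcp_pos"],"y-axis yaw from world y",np.degrees(np.arctan2(-R[0,1],R[1,1])),o["gripper_width"])
```

```text
[[-0.902  0.431 -0.   ]
 [ 0.431  0.902 -0.   ]
 [ 0.    -0.    -1.   ]] 1.2 [237.14605331 496.22066276 302.61531761] y-axis yaw from world y -25.54254895388861 0.9978034694283213
```

```bash
python3 -m jog '[[29,-50,0,0,0,6.2,0],[29,-50,0,0,0,6.2,0],[29,-50,0,0,0,6.2,0],[29,-50,0,0,0,6.2,0],[29,-50,0,0,0,6,0]]'; python3 -m jog '[[29,-50,0,0,0,0,0],[29,-50,0,0,0,0,0],[29,-50,-30,0,0,0,0],[0,0,-30,0,0,0,0],[0,0,0,0,0,0,0]]'
```

```text
time_s: 1.82
tcp_pos: [382.7, 244.6, 302.9]
tool_rot: [[-0.995, -0.095, 0.001], [-0.095, 0.995, 0.0], [-0.001, 0.0, -1.0]]
contact_force: [0.9, 0.0, -0.3]
gripper_width: 0.517
finger_force: 0.0
time_s: 2.45
tcp_pos: [467.5, 97.8, 242.4]
tool_rot: [[-0.996, -0.091, -0.004], [-0.091, 0.996, -0.0], [0.004, -0.0, -1.0]]
contact_force: [0.3, -0.2, 0.6]
gripper_width: 0.5
finger_force: 0.0
```

```bash
python3 -m jog '[[0,-3,-32,0,0,0,0],[0,0,-32,0,0,0,0],[0,0,-32,0,0,0,0],[0,0,-32,0,0,0,0],[0,0,0,0,0,0,0]]'
python3 - <<'E'
from h import *
s=grab_frame("side");save("c.png",cv2.resize(s["color"][120:320,130:430],(750,500)))
E
```

```text
time_s: 3.08
tcp_pos: [467.7, 95.8, 115.6]
tool_rot: [[-0.996, -0.093, -0.002], [-0.093, 0.996, -0.0], [0.002, -0.0, -1.0]]
contact_force: [0.4, -0.1, 0.9]
gripper_width: 0.504
finger_force: 0.0
```

View pics/c.png

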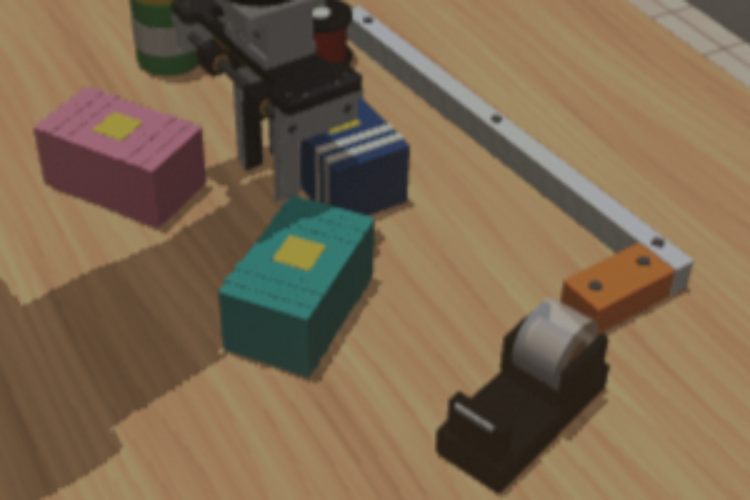

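```bash
python3 -m jog '[[10,1,0,0,0,0,0],[11,1,0,0,0,0,0],[11,1,0,0,0,0,0],[11,1,0,0,0,0,0],[11,1,0,0,0,0,0]]'; python3 -m jog '[[11,1,0,0,0,0,0],[11,1,0,0,0,0,0],[11,1,0,0,0,0,0],[8,1,0,0,0,0,0],[5,0,0,0,0,0,0]]'
python3 - <<'E'
from h import *
s=grab_frame("side");save("d.png",cv2.resize(s["color"][120:320,130:430],(750,500)))
E
```

```text
time_s: 3.75
tcp_pos: [522.7, 100.3, 115.9]
tool_rot: [[-0.996, -0.092, -0.0], [-0.092, 0.996, 0.0], [0.0, 0.0, -1.0]]
contact_force: [-2.7, -1.6, 2.6]
gripper_width: 0.499
finger_force: 1.6
time_s: 4.38
tcp_pos: [568.4, 104.3, 115.8]
tool_rot: [[-0.996, -0.092, -0.0], [-0.092, 0.996, 0.0], [0.0, 0.0, -1.0]]
contact_force: [-3.5, -0.3, 2.8]
gripper_width: 0.5
finger_force: 1.5
```

View pics/d.png

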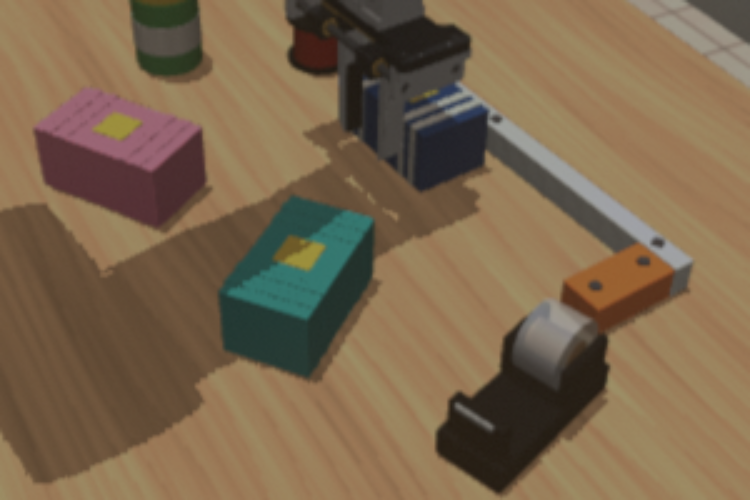

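The two-finger push keeps the carton square; it is now nearly at the rail. I go on in small steps until it touches.

```bash
python3 -m jog '[[3,0.3,0,0,0,0,0],[3,0.3,0,0,0,0,0],[2,0.2,0,0,0,0,0],[2,0.2,0,0,0,0,0],[0,0,0,0,0,0,0]]';python3 -m jog '[[1,0,0,0,0,0,0],[1,0,0,0,0,0,0],[1,0,0,0,0,0,0],[0,0,0,0,0,0,0],[0,0,0,0,0,0,0]]'
```

```text
time_s: 5.05
tcp_pos: [578.2, 105.3, 115.9]
tool_rot: [[-0.996, -0.092, 0.001], [-0.092, 0.996, 0.0], [-0.001, -0.0, -1.0]]
contact_force: [0.9, -0.0, -0.4]
gripper_width: 0.504
finger_force: 0.0
time_s: 5.68
tcp_pos: [581.1, 105.2, 115.9]
tool_rot: [[-0.996, -0.092, 0.0], [-0.092, 0.996, -0.0], [-0.0, -0.0, -1.0]]
contact_force: [-0.2, -0.2, -0.7]
gripper_width: 0.499
finger_force: 0.2
```

```bash
python3 -m jog '[[1,0.1,0,0,0,0,0],[1,0.1,0,0,0,0,0],[1,0.1,0,0,0,0,0],[1,0.1,0,0,0,0,0],[0,0,0,0,0,0,0]]';python3 -m jog '[[1,0,0,0,0,0,0],[1,0,0,0,0,0,0],[0,0,0,0,0,0,0],[0,0,0,0,0,0,0],[0,0,0,0,0,0,0]]'
```

```text
time_s: 6.3
tcp_pos: [583.7, 105.5, 115.9]
tool_rot: [[-0.996, -0.092, -0.005], [-0.092, 0.996, -0.001], [0.005, -0.0, -1.0]]
contact_force: [-19.1, -2.5, 13.7]
gripper_width: 0.498
finger_force: 9.6
time_s: 6.92
tcp_pos: [584.1, 105.6, 115.9]
tool_rot: [[-0.996, -0.092, -0.01], [-0.092, 0.996, -0.001], [0.01, -0.0, -1.0]]
contact_force: [-37.1, -3.0, 25.7]
gripper_width: 0.502
finger_force: 18.9
```

The carton is seated against the rail, with the force rising at the expected depth. I back off, lift clear and check joint 6 before turning.

```bash
python3 -m jog '[[-10,-1,0,0,0,0,0],[-20,-2,0,0,0,0,0],[0,0,40,0,0,0,0],[0,10,50,0,0,0,0],[0,20,20,0,0,0,-0.6]]'
python3 - <<'E'
from h import *
o=ctrl.observe();print(o["joint_pos"]);t=grab_frame("top")
print([ (r["p"],r["at"]) for r in mark_of("carton",t)])
save("e.png",cv2.resize(t["color"][120:270,130:380],(800,480)))
E
```

```text
time_s: 7.55
tcp_pos: [557.7, 132.7, 229.0]
tool_rot: [[-0.996, -0.091, 0.005], [-0.091, 0.996, 0.001], [-0.005, 0.0, -1.0]]
contact_force: [-0.1, -0.1, 0.2]
gripper_width: 0.427
finger_force: 0.0
[ 9.72147978e+00  2.39475918e+01  8.81871716e+01 -7.59549417e-03
  6.75935408e+01 -8.54766138e+01]
[(0.95, [234.9, 168.2]), (0.73, [290.0, 250.6])]
```

View pics/e.png

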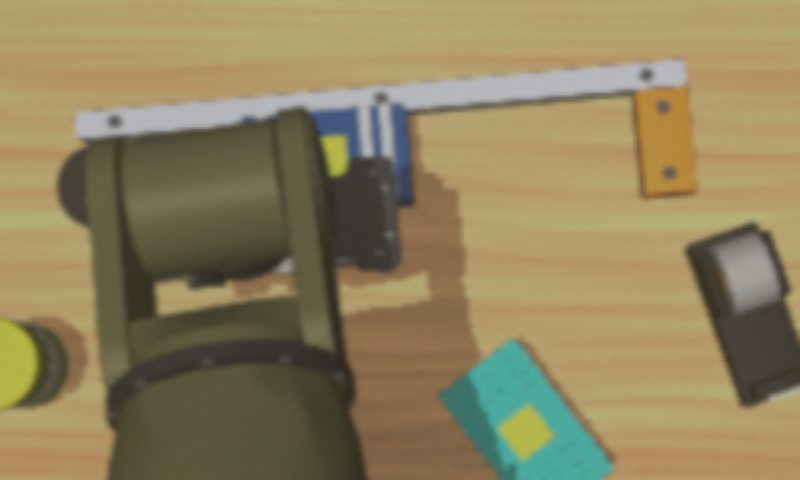

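The carton lies flush along the rail, its right end near (258,167) in the full picture. I turn -90° and go round to its left end.

```bash
python3 -m jog '[[6,7,0,0,0,-10,-0.6],[6,7,0,0,0,-10,-0.6],[6,7,0,0,0,-10,-0.6],[6,7,0,0,0,-10,-0.6],[6,7,0,0,0,-10,-0.6]]';python3 -m jog '[[7,7,0,0,0,-10,-0.6],[7,7,0,0,0,-10,-0.6],[7,7,0,0,0,-10,-0.6],[7,6,0,0,0,-10,-0.6],[0,0,0,0,0,0,-0.6]]'
python3 - <<'E'
from h import *
w=grab_frame("wrist");save("f.png",w["color"]);np.set_printoptions(precision=1,suppress=True)
print(proj(w,[617,195,0]),proj(w,[617,195,60]))
for n in ("carton","spool"):
  for r in mark_of(n,w)[:2]: print(n,r["p"],r["at"],ray(w,r["at"]))
E
```

```text
time_s: 8.28
tcp_pos: [587.0, 167.1, 224.1]
tool_rot: [[-0.706, 0.708, -0.002], [0.708, 0.706, -0.0], [0.001, -0.001, -1.0]]
contact_force: [1.0, -0.7, -0.6]
gripper_width: 0.203
finger_force: 0.0
time_s: 8.9
tcp_pos: [615.0, 194.2, 224.1]
tool_rot: [[-0.093, 0.996, -0.002], [0.996, 0.093, -0.001], [-0.0, -0.002, -1.0]]
contact_force: [-0.0, -0.4, -0.3]
gripper_width: 0.202
finger_force: 0.0
[284.2 204. ] [284.7 221.6]
carton 0.57 [287.5, 299.2] [628.6 105.4   0. ]
spool 0.96 [279.7, 110.3] [605.8 272.8   0. ]
```

View pics/f.png

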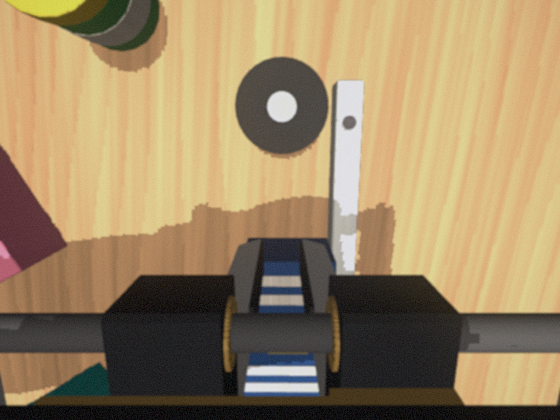

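Run:
```python
from h import *
w=grab_frame("wrist");np.set_printoptions(precision=1,suppress=True)
o=ctrl.observe();p=np.array(o["tcp_pos"])
print(proj(w,p+[0,0,-97]),p)
print(ray(w,(285,238),60),ray(w,(255,240),127),ray(w,(285,262),60),ray(w,(285,381),60))
t=grab_frame("top");print(ray(t,(258,160),60))
```

```text
[281.6 255.2] [614.8 194.2 225.4]
[618.3 182.6  60. ] [600.1 200.8 127. ] [620.1 164.3  60. ] [629.9  64.4  60. ]
[649.6  45.   60. ]
```

The lower edge of the carton's end face shows at row 238 and its upper edge at row 262, so the end is at y≈163. The tool at y=194 has room to come down there.

```bash
python3 -m jog '[[0,0,-35,0,0,0,-0.6],[0,0,-35,0,0,0,-0.6],[0,0,-39,0,0,0,-0.6],[1,-10,0,0,0,0,-0.6],[1,-11,0,0,0,0,-0.6]]';python3 -m jog '[[1,-11,0,0,0,0,-0.6],[1,-11,0,0,0,0,-0.6],[1,-11,0,0,0,0,-0.6],[1,-11,0,0,0,0,-0.6],[1,-11,0,0,0,0,-0.6]]'
```

```text
time_s: 9.78
tcp_pos: [617.6, 173.0, 118.6]
tool_rot: [[-0.092, 0.996, 0.002], [0.996, 0.092, 0.0], [0.0, 0.002, -1.0]]
contact_force: [-0.9, 0.8, -0.9]
gripper_width: 0.203
finger_force: 0.5
time_s: 10.4
tcp_pos: [622.1, 117.9, 116.9]
tool_rot: [[-0.092, 0.996, 0.0], [0.996, 0.092, 0.0], [0.0, 0.0, -1.0]]
contact_force: [-0.3, 3.7, 3.2]
gripper_width: 0.202
finger_force: 1.6
```

```bash
python3 -m jog '[[1,-11,0,0,0,0,-0.6],[1,-11,0,0,0,0,-0.6],[1,-11,0,0,0,0,-0.6],[1,-11,0,0,0,0,-0.6],[1,-11,0,0,0,0,-0.6]]';python3 -m jog '[[1,-11,0,0,0,0,-0.6],[1,-11,0,0,0,0,-0.6],[1,-10,0,0,0,0,-0.6],[1,-6,0,0,0,0,-0.6],[0,-4,0,0,0,0,-0.6]]'
python3 - <<'E'
from h import *
s=grab_frame("side");save("g.png",cv2.resize(s["color"][120:270,230:430],(800,600)))
E
```

```text
time_s: 11.02
tcp_pos: [627.0, 62.9, 116.8]
tool_rot: [[-0.092, 0.996, -0.0], [0.996, 0.092, -0.0], [-0.0, -0.0, -1.0]]
contact_force: [-0.7, 4.2, 2.7]
gripper_width: 0.205
finger_force: 1.5
time_s: 11.65
tcp_pos: [631.0, 21.3, 116.8]
tool_rot: [[-0.092, 0.996, -0.0], [0.996, 0.092, 0.0], [0.0, -0.0, -1.0]]
contact_force: [-1.0, 2.9, 2.0]
gripper_width: 0.2
finger_force: 1.4
```

View pics/g.png

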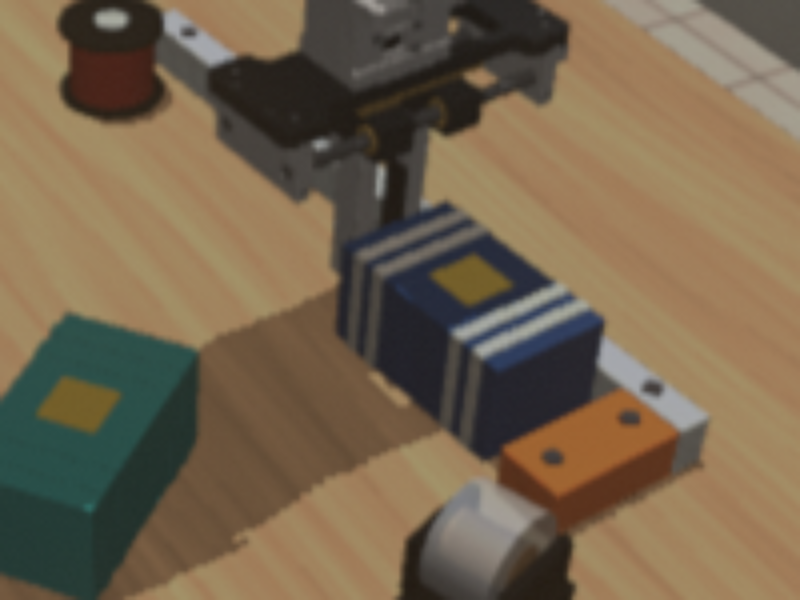

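The carton is still along the rail, with a short gap (about 17 mm) left to the stop. I close it gently.

```bash
python3 -m jog '[[0.3,-3,0,0,0,0,-0.6],[0.3,-3,0,0,0,0,-0.6],[0.3,-3,0,0,0,0,-0.6],[0.3,-3,0,0,0,0,-0.6],[0,-2,0,0,0,0,-0.6]]';python3 -m jog '[[0,-1,0,0,0,0,-0.6],[0,-1,0,0,0,0,-0.6],[0,-1,0,0,0,0,-0.6],[0,0,0,0,0,0,-0.6],[0,0,0,0,0,0,-0.6]]'
```

```text
time_s: 12.32
tcp_pos: [632.1, 7.4, 116.8]
tool_rot: [[-0.092, 0.996, -0.0], [0.996, 0.092, -0.0], [-0.0, -0.0, -1.0]]
contact_force: [0.4, 1.6, -1.1]
gripper_width: 0.204
finger_force: 0.8
time_s: 12.95
tcp_pos: [632.2, 4.6, 116.9]
tool_rot: [[-0.092, 0.996, 0.0], [0.996, 0.092, -0.0], [-0.0, 0.0, -1.0]]
contact_force: [0.3, 0.1, 0.2]
gripper_width: 0.196
finger_force: 0.0
```

```bash
python3 -m jog '[[0,-1,0,0,0,0,-0.6],[0,-1,0,0,0,0,-0.6],[0,-1,0,0,0,0,-0.6],[0,-1,0,0,0,0,-0.6],[0,0,0,0,0,0,-0.6]]';python3 -m jog '[[0,-0.5,0,0,0,0,-0.6],[0,-0.5,0,0,0,0,-0.6],[0,0,0,0,0,0,-0.6],[0,0,0,0,0,0,-0.6],[0,0,0,0,0,0,-0.6]]'
```

```text
time_s: 13.58
tcp_pos: [632.2, 3.5, 117.2]
tool_rot: [[-0.093, 0.996, 0.0], [0.996, 0.093, 0.004], [0.004, 0.001, -1.0]]
contact_force: [-0.9, 22.3, 4.2]
gripper_width: 0.201
finger_force: 11.2
time_s: 14.2
tcp_pos: [632.2, 3.4, 117.4]
tool_rot: [[-0.093, 0.996, 0.0], [0.996, 0.093, 0.005], [0.005, 0.001, -1.0]]
contact_force: [-2.4, 29.1, 5.7]
gripper_width: 0.2
finger_force: 14.3
```

Seated against the stop, at the depth expected. I back off, lift, swing round to the long side, and look on the way.

```bash
python3 -m jog '[[-1,8,0,0,0,0,-0.6],[-1,14,0,0,0,0,-0.6],[0,0,40,0,0,0,-0.6],[0,0,50,0,0,0,-0.6],[0,0,20,0,0,0,-0.6]]'; python3 -m jog '[[-6,-10,0,0,0,10,0],[-6,-10,0,0,0,10,0],[-6,-10,0,0,0,10,0],[-6,-10,0,0,0,10,0],[-6,-10,0,0,0,10,0]]'; python3 -m jog '[[-6,-10,0,0,0,10,0],[-7,-11,0,0,0,10,0],[-7,-11,0,0,0,10,0],[-7,-11,0,0,0,10,0],[0,0,0,0,0,0,0]]'
```

```text
time_s: 14.82
tcp_pos: [630.7, 22.0, 230.1]
tool_rot: [[-0.092, 0.996, 0.004], [0.996, 0.092, -0.0], [-0.001, 0.004, -1.0]]
contact_force: [1.4, 1.2, -0.2]
gripper_width: 0.202
finger_force: 0.0
time_s: 15.45
tcp_pos: [599.9, -28.4, 226.8]
tool_rot: [[-0.825, 0.565, -0.0], [0.565, 0.825, -0.0], [-0.0, -0.0, -1.0]]
contact_force: [-1.1, -0.4, 0.5]
gripper_width: 0.502
finger_force: 0.0
time_s: 16.08
tcp_pos: [573.0, -71.6, 227.0]
tool_rot: [[-0.996, -0.09, 0.0], [-0.09, 0.996, -0.0], [-0.0, -0.0, -1.0]]
contact_force: [-0.3, -0.1, -0.3]
gripper_width: 0.504
finger_force: 0.0
```

```bash
python3 -m jog '[[0,0,-35,0,0,0,0],[0,0,-37,0,0,0,0],[0,0,-38,0,0,0,0],[8,0.7,0,0,0,0,0],[8,0.7,0,0,0,0,0]]'; python3 -m jog '[[4,0.4,0,0,0,0,0],[2,0.2,0,0,0,0,0],[2,0.2,0,0,0,0,0],[1,0.1,0,0,0,0,0],[0,0,0,0,0,0,0]]'
```

```text
time_s: 16.7
tcp_pos: [590.6, -69.7, 118.5]
tool_rot: [[-0.996, -0.09, 0.002], [-0.09, 0.996, -0.0], [-0.002, -0.001, -1.0]]
contact_force: [0.9, 0.0, 0.8]
gripper_width: 0.501
finger_force: 0.0
time_s: 17.32
tcp_pos: [598.2, -69.1, 116.9]
tool_rot: [[-0.996, -0.092, -0.0], [-0.092, 0.996, -0.0], [0.0, -0.0, -1.0]]
contact_force: [-0.2, -0.5, -0.5]
gripper_width: 0.502
finger_force: 0.0
```

```bash
python3 -m jog '[[1,0.1,0,0,0,0,0],[1,0.1,0,0,0,0,0],[0,0,0,0,0,0,0],[0,0,0,0,0,0,0],[0,0,0,0,0,0,0]]'
```

```text
time_s: 17.95
tcp_pos: [599.5, -69.0, 116.9]
tool_rot: [[-0.996, -0.092, -0.002], [-0.092, 0.996, 0.0], [0.002, 0.0, -1.0]]
contact_force: [-9.7, -0.7, 5.9]
gripper_width: 0.5
finger_force: 5.0
```

```bash
python3 -m jog '[[1,0.1,0,0,0,0,0],[0,0,0,0,0,0,0],[-8,-0.7,0,0,0,0,0],[-20,-2,0,0,0,0,0],[0,0,40,0,0,0,0]]'; python3 -m jog '[[0,0,50,0,0,0,0],[-10,20,50,0,0,0,0],[-50,50,30,0,0,0,0],[-50,60,0,0,0,0,0],[-50,60,0,0,0,0,0]]'; python3 -m jog '[[0,60,0,0,0,0,0],[0,60,0,0,0,0,0],[0,0,0,0,0,0,0],[0,0,0,0,0,0,0],[0,0,0,0,0,0,0]]'
python3 - <<'E'
from h import *
np.set_printoptions(precision=1,suppress=True)
t=grab_frame("top");save("i.png",cv2.resize(t["color"][120:270,150:400],(800,480)))
for n in ("spool","jar","dispenser","carton","stop"):
    for r in mark_of(n,t)[:3]: print(n,round(r["p"],2),r["at"],ray(t,r["at"])[:2])
r=min(silhouettes("carton",t),key=lambda q:np.hypot(*(np.array(q["at"])-(303,160))))
ys,xs=np.nonzero(r["mask"]);print(cv2.minAreaRect(np.array([ray(t,p,60)[:2] for p in zip(xs,ys)],np.float32)))
E
```

```text
time_s: 18.58
tcp_pos: [571.3, -71.3, 154.8]
tool_rot: [[-0.996, -0.091, -0.005], [-0.091, 0.996, 0.001], [0.005, 0.002, -1.0]]
contact_force: [-0.3, -0.5, -0.3]
gripper_width: 0.503
finger_force: 0.0
time_s: 19.2
tcp_pos: [441.0, 86.4, 281.5]
tool_rot: [[-0.996, -0.091, 0.001], [-0.091, 0.996, 0.0], [-0.001, 0.0, -1.0]]
contact_force: [0.5, 0.9, 0.2]
gripper_width: 0.501
finger_force: 0.0
time_s: 19.82
tcp_pos: [442.7, 204.2, 281.3]
tool_rot: [[-0.996, -0.09, 0.0], [-0.09, 0.996, -0.0], [-0.0, -0.0, -1.0]]
contact_force: [0.1, 0.7, -0.2]
gripper_width: 0.502
finger_force: 0.0
spool 0.87 [165.5, 176.8] [617.1 273.7]
jar 0.58 [135.7, 236.0] [472.2 343.5]
dispenser 0.89 [362.3, 220.1] [ 512.2 -207.7]
carton 0.95 [289.8, 252.9] [432.1 -30.9]
carton 0.87 [207.3, 280.5] [365.2 168.4]
carton 0.74 [306.4, 166.2] [644.3 -71.4]
stop 0.62 [336.5, 164.0] [ 650.  -145.4]
((640.9354248046875, -65.53158569335938), (80.33924865722656, 120.13716888427734), 4.923844337463379)
```

View pics/i.png

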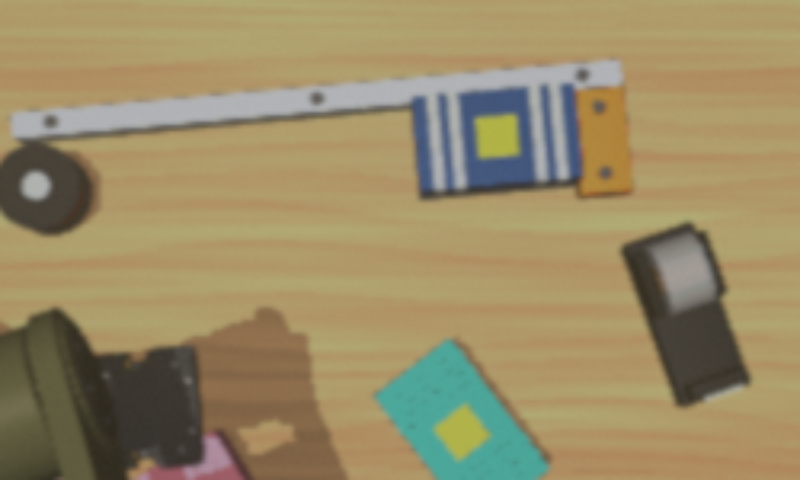

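The carton sits in the corner, flush against both the rail and the stop (crop 415–580 × 85–195). The spool, jar and dispenser have not moved, and the robot is clear.

```bash
python3 -c "
from workcell import finish_job
print(finish_job())"
```

```text
the job is handed in; nothing more can be done
None
```

The blue striped carton was slid into the corner, flat against the rail and flush with the stop block; the jar, spool and dispenser were left where they stood, and the job is handed in at about 20 s (no verdict came back).

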